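# Tip the dead cells out of the sorting tray and latch the collection box

## Task

One bay of the divided white tray holds two dead red battery cells, the other bay two good green ones. Lift the tray, tip it on the red bay's corner so that only the red cells run out through that bay's rim gap into the open mouth of the grey collection box (do not touch the cells with the fingers, keep the green ones in the tray), and set the tray back down level on the blue mat. Then push the box's sliding gate fully shut until the red spring catch drops behind it, and leave the netbook, screwdriver and jar where they are.

Things in the scene. Friction and masses are not known exactly. Their poses are not given: they have to be found in the camera images.
- tray_grip (a point): Grip point of the tray's handle, 64 mm above the tray's underside. The handle is a black upright fin on the middle of the divider, 60 mm long along the tray's x, 12 mm thick along its y, from 28 to 80 mm above the underside. Axes are the tray's.
- tray: Loose smooth white tray, 0.2 to 0.4 kg; origin: centre of its underside. 160 mm long (x), 154 wide (y), walls 28 mm high and 4 thick, floor 4 mm. A 6 mm divider along x at y = 0 makes two bays, each 152 by 70 mm inside. z up; +x points to the end wall that has both gaps. Next to the divider that wall is whole for 42 mm, so cells that have rolled against the divider are kept.
- gap_p (a point): Middle of the floor edge of the rim gap of the bay on the tray's +y side: 80 mm from the tray's origin along x, 59 mm along y, 4 mm above the underside. The gap is 28 mm wide (y from 45 to 73 mm), next to the outer side wall, cut down to the floor. Axes are the tray's.
- gap_n (a point): The same for the bay on the tray's -y side (y = -59 mm).
- red1: Dead battery cell: loose smooth red cylinder with steel ends, 65 mm long (own x), 18 mm diameter, 47 g; origin at its centre. It lies about along the tray's x, red2 beside it, in either bay. Cells roll easily and slide endways at slopes over about 7 to 11 degrees; tipped 38 degrees on the corner (lowest direction 35 degrees off the tray's +x to the bay's side) the bay empties in 1 to 2 s.
- red2: The second dead cell, as red1, in the same bay.
- green1: Good battery cell, same size, green, in the other bay; must stay in the tray.
- green2: The second good cell, as green1.
- mouth (a point): Centre of the open mouth of the fixed grey steel box, at its top, 90 mm above the bench. Axes: z up, y the gate's closing direction. The mouth spans x -67 to 67 mm, y -72 to 65 mm from here, over a bin 84 mm deep; the open gate may cover 27 mm of its -y end. Box: 150 mm (x) by 290 mm (y), its -y half a closed deck for the open gate. Rails along both long sides stand 15 mm above the top.
- gate (a joint): Travel of the box's flat steel gate, m: 0 fully open, 0.135 at its end stop (fully shut). It slides level along the box's +y with about 5 N of friction and stays where it is left. The catch drops behind it at about 0.132.
- gate_tab (a point): Centre of the orange tab standing on the gate's rear (-y) edge, 56 mm wide (box x), 10 mm thick (box y), 36 mm tall, from 99 to 135 mm above the bench. Axes as the box's. Push it on its -y face or pinch it from above; it moves with the gate.
- catch (a joint): Angle of the red spring catch, rad: about 0.13 while it rides on top of the gate, near 0 once it has dropped behind the gate's rear edge.
- catch_nose (a point): Nose of the red catch, a 14 mm wide, 56 mm long arm above the gate, 65 mm to the box's +x side of the tab's middle, about 110 mm above the bench. Leave it alone: the gate holds it up and its spring (1 to 1.5 N) drops it.
- mat: Fixed blue mat, 230 by 230 mm, 3 mm thick, where the tray starts and must return; origin at the centre of its underside.
- netbook: Closed green and cream netbook, 190 by 240 by 32 mm, lying on the bench; bystander, origin at the centre of its underside.
- screwdriver: Screwdriver lying on the bench; bystander.
- jar: Closed jar, 64 mm diameter, 75 mm tall; bystander, origin at the centre of its underside.

How it is judged:
By the outcome, as a careful person would: the job done as asked, in the order asked, and still so for the second after the job is handed in, with the robot touching nothing.
It also fails if it takes over 72 s, if anything falls off the work surface, if the arm or the gripper's body presses on something with over 40 N, if the wrist force passes 120 N, or if a joint passes its speed limit or range.

## Robot

A 6-joint arm with a two-finger parallel gripper is mounted at the origin on the work surface. World frame = base frame: x ahead of the robot, y to its left, z up, the work surface at z = 0. Lengths are in m, angles in rad, forces in N, time in s.
With the tool pointing down it reaches from about 0.35 to 0.775 m from the base axis. Payload 5.5 kg.
Tool frame: the origin (TCP) lies between the finger pads; the fingertips stand 11 mm ahead of it and the grasp point (between the pads) lies 8 mm behind it (tips_ahead is the distance from the TCP to the fingertips, in m); z points along the fingers, y is the line along which they close (so a half turn about z gives the same grasp; the last joint's range is limited). The gripper opens to 85 mm and grips with 20 to 120 N. Pads are 22 mm wide; open, the fingers measure 114 mm over their backs; the gripper's body (76 mm by 85 mm) begins 54 mm behind the grasp point. The pads swing forward as they close: fully open they stand 13 mm farther back than shut.
Start: joints at [1.065, 0.313, 0.046, 1.304, 0, 1.431], TCP at [0.206, 0.537, 0.242] pointing down, gripper open.
Joint ranges: [-2.76, 2.76], [-0.86, 1.69], [-1.03, 1.26], [-2.2, 2.34], [-1.47, 1.5], [-3.14, 3.14]. Speed limits (rad/s): [2.57, 2.57, 3.14, 3.14, 3.14, 3.14].

## Interface

Orientations are given as a unit quaternion [w, x, y, z].
In Python, from workcell import * gives the robot as it stands. The module is installed in compiled form; this text tells all that it offers.
- The arm moves only by the tool jog_arm, never from a script. Its argument "moves" is a list of rows, each an object with "fingers": the closure, from 0 (fully open) to 1 (shut); "slide": the shift along the tool's x, y, z in mm, a list of three; "angular": the turn, a rotation vector about the tool's x, y, z in degrees, a list of three. A call has 1 to 10 rows; each row is the pose to reach, as a shift and turn from the pose commanded when the call began, along the tool's axes at that moment; what a row does not reach only later rows make up. A row lasts 1/12 s, in which the tool goes at most 41.7 mm and 7.16 degrees, less where a joint would pass 70% of its speed; a pose out of reach is approached as far as the arm can. A call with a gripper value outside its range is refused whole. The fingers move at their own pace and stop on an object; "squeeze" is the grip in N (left out, the last holds). Time passes only in rows, so rows that repeat a pose let the fingers close. It gives the time, the measured TCP pose, the force, the opening and the grip force at its end, in the units of the state.
- get_state(): the state, without advancing time (a new reading comes with each control period).
- read_camera(name): name is "scene" or "top" or "wrist"; returns a dict with "color" (420x560x3 uint8, red, green, blue), "fovy" (degrees; the focal length in pixels is half the picture's height over the tangent of half this angle, whatever the lens; pixels are square), "cx", "cy" (the principal point, pixels), "world_from_camera" (4x4, takes a point from camera to world coordinates); the wrist camera has in their place "tool_from_camera" (4x4, takes a point from camera to tool coordinates, whose origin is the TCP and whose axes are the flange's). Camera axes: x right, y down, z forward; pixel columns grow to the right and rows downward; lengths in m; the calibration is good to about 2 mm. A picture is of the moment at which its call begins: read the wrist's pose just before it. There is no depth.
- hand_in(): hands the job in; it is judged then, once.
Trained networks look in a picture, given as the dict that the camera call returned (one of the last four; its "shot" number tells which), for a name from the list of things; names that differ only in an ending like _2 or _b are one class to them, and where a whole thing is asked for, a point or a joint stands for the part that bears it (a point fixed in the world has none). Each returns a list of dicts, best first, with "p" (0 to 1); they miss things now and then, are a little off and sometimes report something else, mostly with a low value. They report only what shows in the picture. A call takes as long as a camera call.
- look_for(target, picture): "point" ([column, row] in pixels, amid what is visible of it).
- tip_of(target, picture): "point" ([column, row] in pixels: a listed point, or the origin of a listed thing).
The state is a dict: "clock": time; "joint_pos": joint angles; "qvel": joint speeds; "tau": joint torques, N m; "tcp_pos": TCP position; "orientation": TCP orientation; "wrist_force": force on the tool from outside, world axes, zero at the start; "ft_torque": the same for the moment, N m; "finger_gap": finger opening in m; "grip_force": force on a finger pad.
Only numpy, scipy, OpenCV 4.12 (cv2) and the standard library are available. Lean on these libraries where they do the work, as an engineer would, in place of code of your own. Each camera call takes 0.05 s, during which the arm holds its last target. There are 200 camera calls.

## Working session

There is one attempt and no reset: what is moved stays moved. The work goes in short steps, Python scripts to look and compute and a tool call to move; the robot and the scene stay as the last step left them, time stands still between calls to the robot, and variables do not carry over. Pictures are saved under pics/ and viewed, at most 11 in all, crops included, and the job is handed in when it is done.

Besides the shell and the picture viewer there is one more tool, called by a JSON object that holds its "name" and its "arguments". jog_arm: Moves the arm, as the interface text tells. Its arguments: {"type":"object","properties":{"moves":{"type":"array","items":{"type":"object","properties":{"fingers":{"type":"number"},"slide":{"type":"array","items":{"type":"number"}},"angular":{"type":"array","items":{"type":"number"}}}}},"squeeze":{"type":"number"}},"required":["moves"]}

```bash
mkdir -p pics
cat > h.py <<'E'
from workcell import *
import numpy as np, cv2
from scipy.spatial.transform import Rotation as R
def ray(pic,pt,T=None):
    T=np.array(pic["world_from_camera"]) if T is None else T
    f=210/np.tan(np.radians(pic["fovy"])/2)
    d=np.array([(pt[0]-pic["cx"])/f,(pt[1]-pic["cy"])/f,1.])
    return T[:3,3],T[:3,:3]@d
def atz(pic,pt,z,T=None):
    o,d=ray(pic,pt,T); return o+d*(z-o[2])/d[2]
def tri(rs):
    A=0;b=0
    for o,d in rs:
        d=d/np.linalg.norm(d);P=np.eye(3)-np.outer(d,d);A=A+P;b=b+P@o
    return np.linalg.solve(A,b)
def save(pic,n): cv2.imwrite(f"pics/{n}.png",pic["color"][:,:,::-1])
def quat(s): 
    q=s["orientation"]; return R.from_quat([q[1],q[2],q[3],q[0]])
E
python3 - <<'E'
from h import *
np.set_printoptions(precision=3,suppress=True)
s=get_state();print(s["tcp_pos"],s["orientation"],quat(s).as_matrix())
P={n:read_camera(n) for n in("scene","top")}
for n in P: save(P[n],n+"0")
im=np.hstack([cv2.resize(P[n]["color"],(400,300)) for n in P])
for t in "tray_grip tray gap_p gap_n red1 red2 green1 green2 mouth gate_tab catch_nose mat netbook jar screwdriver".split():
    r=[]
    for n in P:
        L=tip_of(t,P[n])[:2]
        print(t,n,[(np.round(l["point"]),round(l["p"],2)) for l in L], atz(P[n],L[0]["point"],0.0) if L else '')
        if L:r.append(ray(P[n],L[0]["point"]))
    if len(r)==2: print("   tri",tri(r))
E
```

```text
[0.205 0.537 0.241] [-0.     0.182  0.983 -0.001] [[-0.934  0.358 -0.001]
 [ 0.358  0.934 -0.002]
 [ 0.    -0.002 -1.   ]]
tray_grip scene [(array([389., 285.]), 0.91)] [0.518 0.254 0.   ]
tray_grip top [(array([166., 234.]), 0.8)] [0.546 0.29  0.   ]
   tri [0.544 0.268 0.063]
tray scene [(array([386., 296.]), 0.96)] [0.542 0.266 0.   ]
tray top [(array([173., 234.]), 0.64)] [0.547 0.272 0.   ]
   tri [0.547 0.268 0.011]
gap_p scene [(array([337., 290.]), 0.63), (array([373., 253.]), 0.55)] [0.609 0.189 0.   ]
gap_p top [(array([203., 212.]), 0.69), (array([207., 258.]), 0.6)] [0.602 0.195 0.   ]
   tri [ 0.605  0.192 -0.002]
gap_n scene [(array([337., 290.]), 0.63), (array([373., 253.]), 0.55)] [0.609 0.189 0.   ]
gap_n top [(array([203., 212.]), 0.69), (array([207., 258.]), 0.6)] [0.602 0.195 0.   ]
   tri [ 0.605  0.192 -0.002]
red1 scene [(array([395., 270.]), 0.54), (array([389., 282.]), 0.51)] [0.483 0.24  0.   ]
red1 top [(array([177., 254.]), 0.74), (array([183., 246.]), 0.65)] [ 0.496  0.259 -0.   ]
   tri [0.497 0.248 0.032]
red2 scene [(array([395., 270.]), 0.54), (array(
[... 1002 characters left out ...]
 0.55  -0.203  0.   ]
catch_nose top [(array([334., 210.]), 0.71)] [ 0.607 -0.143  0.   ]
   tri [ 0.594 -0.13   0.106]
mat scene [(array([279., 185.]), 0.56)] [ 0.522 -0.093 -0.   ]
mat top [] 
netbook scene [(array([262., 332.]), 0.89)] [0.785 0.154 0.   ]
netbook top [(array([223., 145.]), 0.81)] [0.784 0.146 0.   ]
   tri [ 0.785  0.149 -0.009]
jar scene [(array([152., 179.]), 0.68)] [ 0.743 -0.31   0.   ]
jar top [(array([395., 158.]), 0.77), (array([207., 258.]), 0.68)] [ 0.744 -0.309  0.   ]
   tri [ 0.743 -0.308  0.003]
screwdriver scene [(array([351., 177.]), 0.69)] [0.376 0.004 0.   ]
screwdriver top [(array([279., 301.]), 0.68)] [ 0.377  0.    -0.   ]
   tri [ 0.375  0.001 -0.003]
```

Run:
```python
import cv2
a=cv2.imread("pics/top0.png");cv2.imwrite("pics/top0c.png",cv2.resize(a[90:340,110:440],(792,600)))
```

```text
(no output)
```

View pics/top0c.png

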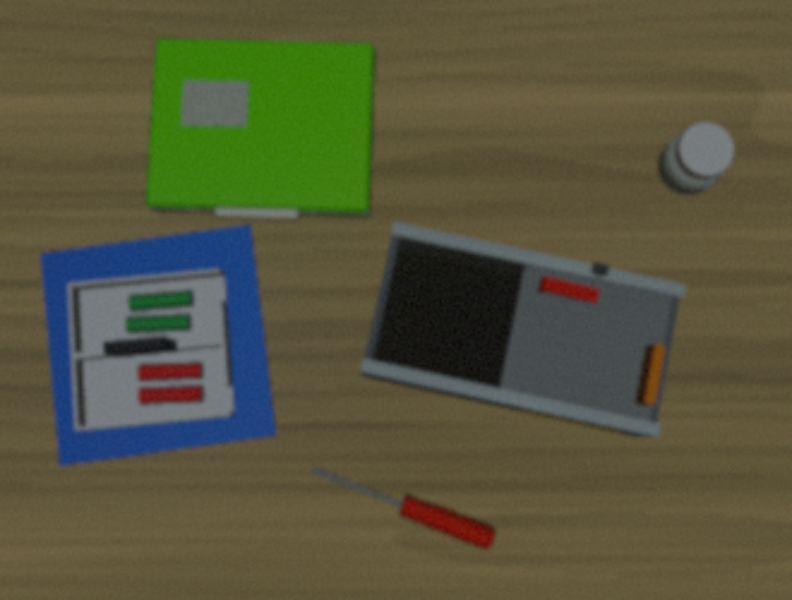

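View pics/scene0.png

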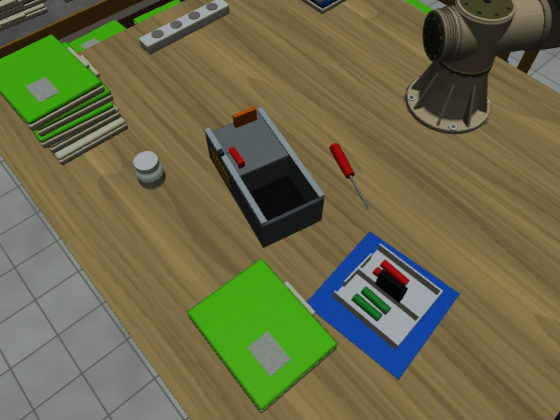

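Top view: the tray's gap wall faces right (world −y). The red cells are in the lower bay (world −x side, so `gap_n`). The box mouth is in the middle and its tab is at the right end. Next I'll refine the box and tray poses.

Run:
```python
from h import *
np.set_printoptions(precision=4,suppress=True)
P=read_camera("top");S=read_camera("scene")
c=lambda u,v:(u/2.4+110,v/2.4+90)
print("box outer@.105");B=np.array([atz(P,c(*q),.105) for q in [(393,222),(686,287),(657,437),(361,375)]])
print(B, B.mean(0),[np.linalg.norm(B[i]-B[(i+1)%4]) for i in range(4)])
print("mouth@.09",[atz(P,c(*q),.09)[:2] for q in [(403,238),(525,265),(500,386),(375,360)]])
print("tray walls@.031",[atz(P,c(*q),.031)[:2] for q in [(69,286),(222,271),(234,413),(76,431)]])
print("fin top@.083",[atz(P,c(*q),.083)[:2] for q in [(105,348),(176,345)]])
for n,p in(("top",P),("scene",S)):
    for t,z in(("gap_n",.007),("tray_grip",.067),("tray",.003),("gate_tab",.117),("catch_nose",.11),("mouth",.09)):
        print(n,t,[(atz(p,l["point"],z)[:2],round(l["p"],2)) for l in tip_of(t,p)[:3]])
```

```text
box outer@.105
[[ 0.6579  0.0108  0.105 ]
 [ 0.5923 -0.2728  0.105 ]
 [ 0.4489 -0.2386  0.105 ]
 [ 0.5088  0.042   0.105 ]] [ 0.552  -0.1147  0.105 ] [np.float64(0.29103396172712714), np.float64(0.14744448344959876), np.float64(0.2868671498332897), np.float64(0.15228165660742757)]
mouth@.09 [array([0.6449, 0.001 ]), array([ 0.6171, -0.1194]), array([ 0.4982, -0.0924]), array([0.524 , 0.0289])]
tray walls@.031 [array([0.607 , 0.3512]), array([0.6221, 0.1911]), array([0.474 , 0.1757]), array([0.4565, 0.3375])]
fin top@.083 [array([0.5376, 0.2946]), array([0.5402, 0.2249])]
top gap_n [(array([0.6038, 0.1855]), 0.97), (array([0.49  , 0.1792]), 0.67)]
top tray_grip [(array([0.5397, 0.2768]), 0.84)]
top tray [(array([0.5454, 0.2751]), 0.66), (array([0.3754, 0.0057]), 0.48)]
top gate_tab [(array([ 0.5093, -0.23  ]), 0.91)]
top catch_nose [(array([ 0.5932, -0.1318]), 0.52)]
top mouth [(array([ 0.5717, -0.0431]), 0.86), (array([0.5924, 0.2427]), 0.28)]
scene gap_n [(array([0.6112, 0.1916]), 0.77), (array([0.49  , 0.1834]), 0.6)]
scene tray_grip [(array([0.5448, 0.2645]), 0.95)]
scene tray [(array([ 0.5221, -0.096 ]), 0.65), (array([0.54  , 0.2632]), 0.56), (array([0.5667, 0.2582]), 0.22)]
scene gate_tab [(array([ 0.5019, -0.2291]), 0.95), (array([ 0.6051, -0.1282]), 0.74)]
scene catch_nose [(array([ 0.6024, -0.139 ]), 0.7)]
scene mouth [(array([ 0.5698, -0.0454]), 0.59), (array([ 0.4911, -0.2506]), 0.29)]
```

{"name": "jog_arm", "arguments": {"moves": [{"fingers":0,"slide":[-412,-135,30],"angular":[0,0,63]},{"fingers":0,"slide":[-412,-135,30],"angular":[0,0,63]},{"fingers":0,"slide":[-412,-135,30],"angular":[0,0,63]},{"fingers":0,"slide":[-412,-135,30],"angular":[0,0,63]},{"fingers":0,"slide":[-412,-135,30],"angular":[0,0,63]},{"fingers":0,"slide":[-412,-135,30],"angular":[0,0,63]},{"fingers":0,"slide":[-412,-135,30],"angular":[0,0,63]},{"fingers":0,"slide":[-412,-135,30],"angular":[0,0,63]},{"fingers":0,"slide":[-412,-135,30],"angular":[0,0,63]},{"fingers":0,"slide":[-412,-135,30],"angular":[0,0,63]}], "squeeze": 80}}

```text
clock: 3.13
tcp_pos: [0.5297, 0.2732, 0.2136]
orientation: [0.0, 0.671, 0.742, 0.0]
wrist_force: [0.1, 0.5, -0.1]
finger_gap: 0.0854
grip_force: 0.0
```

{"name": "jog_arm", "arguments": {"moves": [{"fingers":0,"slide":[0,0,0]},{"fingers":0,"slide":[0,0,0]}]}}

```text
schema error: expected keys fingers, slide, angular
```

{"name": "jog_arm", "arguments": {"moves": [{"fingers":0,"slide":[0,0,0],"angular":[0,0,0]},{"fingers":0,"slide":[0,0,0],"angular":[0,0,0]}]}}

```text
clock: 3.3
tcp_pos: [0.5298, 0.2729, 0.2128]
orientation: [-0.0, 0.67, 0.742, -0.0]
wrist_force: [-1.3, 0.1, -0.5]
finger_gap: 0.0851
grip_force: 0.0
```

Run:
```python
from h import *
np.set_printoptions(precision=4,suppress=True)
s=get_state();W=read_camera("wrist");save(W,"w1")
T=np.eye(4);T[:3,:3]=quat(s).as_matrix();T[:3,3]=s["tcp_pos"];print(T,s["joint_pos"])
T=T@np.array(W["tool_from_camera"]);np.save("T.npy",T)
print(W["fovy"],W["cx"],W["cy"],T)
for t,z in(("gap_n",.007),("tray_grip",.067),("tray",.003),("mat",.003)):
    print(t,[(np.round(l["point"]),atz(W,l["point"],z,T)[:2],round(l["p"],2)) for l in tip_of(t,W)[:3]])
```

```text
[[-0.1011  0.9949 -0.0008  0.5298]
 [ 0.9949  0.1011 -0.0001  0.2729]
 [-0.     -0.0008 -1.      0.2128]
 [ 0.      0.      0.      1.    ]] [0.3409 0.3639 0.0459 1.2536 0.0002 1.8104]
66.71515861244855 280.90474663340234 207.7748683089366 [[ 0.9949  0.0967  0.0279  0.5225]
 [ 0.1007 -0.9527 -0.2867  0.3447]
 [-0.0012  0.2881 -0.9576  0.3453]
 [ 0.      0.      0.      1.    ]]
gap_n [(array([242., 254.]), array([0.4933, 0.1825]), 0.92), (array([340., 258.]), array([0.6066, 0.1897]), 0.61)]
tray_grip [(array([292., 206.]), array([0.5406, 0.2636]), 0.95)]
tray [(array([293., 185.]), array([0.5429, 0.2692]), 0.86)]
mat []
```

View pics/w1.png

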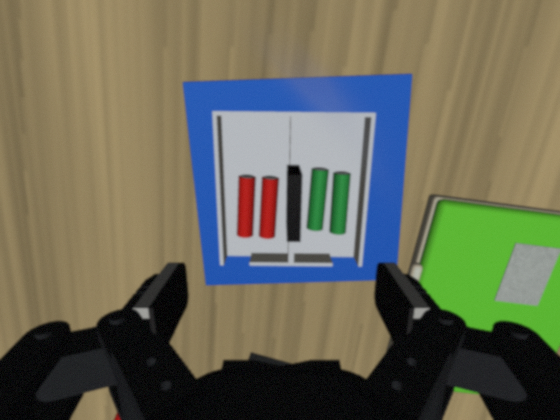

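Run:
```python
from h import *
np.set_printoptions(precision=4,suppress=True)
s=get_state();W=read_camera("wrist");T=np.load("T.npy")
for z,l in((.031,[(213,111),(376,112),(362,267),(219,265)]),(.083,[(287,167),(300,167),(300,240),(287,240)]),(.003,[(183,82),(411,73),(397,282),(206,285)]),(.031,[(290,117),(292,256)])):
    p=np.array([atz(W,q,z,T)[:2] for q in l]);e=np.roll(p,-1,0)-p
    print(p.mean(0),np.linalg.norm(e,axis=1),np.degrees(np.arctan2(e[:,1],e[:,0])))
```

```text
[0.5418 0.266 ] [0.1538 0.1618 0.1557 0.1604] [   5.4417  -84.7043 -175.073    94.5973]
[0.5406 0.2699] [0.0107 0.065  0.0115 0.065 ] [   5.7893  -83.2338 -174.1942   96.0936]
[0.5504 0.2642] [0.2276 0.2335 0.2304 0.2293] [   7.8756  -81.6355 -173.1709   97.6661]
[0.5401 0.2693] [0.1442 0.1442] [-82.8944  97.1056]
```

{"name": "jog_arm", "arguments": {"moves": [{"fingers":0,"slide":[-9,10,40],"angular":[0,0,0]},{"fingers":0,"slide":[-9,10,80],"angular":[0,0,0]},{"fingers":0,"slide":[-9,10,115],"angular":[0,0,0]},{"fingers":0,"slide":[-9,10,140],"angular":[0,0,0]},{"fingers":0,"slide":[-9,10,154],"angular":[0,0,0]},{"fingers":0.4,"slide":[-9,10,154],"angular":[0,0,0]},{"fingers":0.7,"slide":[-9,10,154],"angular":[0,0,0]},{"fingers":1,"slide":[-9,10,154],"angular":[0,0,0]},{"fingers":1,"slide":[-9,10,154],"angular":[0,0,0]},{"fingers":1,"slide":[-9,10,154],"angular":[0,0,0]}], "squeeze": 60}}

```text
clock: 4.43
tcp_pos: [0.5403, 0.2676, 0.0614]
orientation: [0.001, 0.669, 0.744, 0.001]
wrist_force: [0.2, -0.3, -0.5]
finger_gap: 0.0259
grip_force: 0.0
```

{"name": "jog_arm", "arguments": {"moves": [{"fingers":1,"slide":[0,0,0],"angular":[0,0,0]},{"fingers":1,"slide":[0,0,0],"angular":[0,0,0]},{"fingers":1,"slide":[0,0,0],"angular":[0,0,0]},{"fingers":1,"slide":[0,0,0],"angular":[0,0,0]}]}}

```text
clock: 4.77
tcp_pos: [0.5404, 0.2673, 0.0612]
orientation: [0.001, 0.669, 0.743, 0.001]
wrist_force: [0.2, 0.5, 5.4]
finger_gap: 0.0112
grip_force: 59.9
```

{"name": "jog_arm", "arguments": {"moves": [{"fingers":1,"slide":[0,0,-10],"angular":[0,0,0]},{"fingers":1,"slide":[0,0,-30],"angular":[0,0,0]},{"fingers":1,"slide":[0,0,-55],"angular":[0,0,0]},{"fingers":1,"slide":[0,0,-80],"angular":[0,0,0]},{"fingers":1,"slide":[0,0,-105],"angular":[0,0,0]},{"fingers":1,"slide":[0,0,-130],"angular":[0,0,0]},{"fingers":1,"slide":[0,0,-150],"angular":[0,0,0]},{"fingers":1,"slide":[0,0,-165],"angular":[0,0,0]},{"fingers":1,"slide":[0,0,-170],"angular":[0,0,0]},{"fingers":1,"slide":[0,0,-170],"angular":[0,0,0]}]}}

```text
clock: 5.6
tcp_pos: [0.5395, 0.267, 0.2308]
orientation: [0.0, 0.669, 0.743, 0.001]
wrist_force: [0.7, -0.1, -4.9]
finger_gap: 0.0111
grip_force: 58.7
```

```bash
cat > plan.py <<'E'
from h import *
np.set_printoptions(precision=4,suppress=True)
s=get_state();Rw=quat(s);p=np.array(s["tcp_pos"]);print(p,Rw.as_matrix(),s["wrist_force"],s["finger_gap"],s["joint_pos"])
by=np.radians(77.3);Y=np.array([np.cos(by),np.sin(by)]);X=np.array([Y[1],-Y[0]])
m=np.array([.570,-.049])
# tray frame currently: yaw az of x_t = -84.7 deg (tool y = y_t, tool x = -x_t)
Rt0=R.from_euler('z',-84.7,degrees=True)
rel=Rt0.inv()*Rw   # tool in tray
def plan(az,tilt,bx,by_,z):
    yaw=R.from_euler('z',az,degrees=True)
    ax=np.array([-np.sin(np.radians(-35)),np.cos(np.radians(-35)),0]) # rotate about z x d: takes d down
    Rt=yaw*R.from_rotvec(ax*np.radians(tilt))
    gap=np.r_[m+X*bx+Y*by_,z]
    grip=gap-Rt.apply([.080,-.059,-.060])
    tool=Rt*rel
    tcp=grip+tool.apply([0,0,.008])
    sl=Rw.inv().apply(tcp-p)*1000; an=np.degrees((Rw.inv()*tool).as_rotvec())
    corner=[gap+Rt.apply(np.array(c)-[.08,-.059,.004]) for c in([.08,-.077,0],[.08,.077,0],[-.08,-.077,0],[-.08,.077,0])]
    return tcp,sl,an,np.array(corner),Rt
E
python3 - <<'E'
from plan import *
for az in(-84.7,-102):
  for tilt,bx,by_,z in((0,0,.025,.16),(38,0,.025,.122)):
    a=plan(az,tilt,bx,by_,z);print(az,tilt,a[0],'slide',a[1],'ang',a[2]);print(a[3]); print((a[3][:,:2]-m)@np.c_[X,Y])
E
```

```text
[0.5395 0.267  0.2308] [[-0.1052  0.9944  0.0017]
 [ 0.9945  0.1052  0.0006]
 [ 0.0004  0.0017 -1.    ]] [ 0.7042 -0.0854 -4.9205] 0.011078242127508069 [0.3263 0.3679 0.0958 1.2969 0.     1.7917]
-84.7 0 [0.6269 0.0605 0.212 ] slide [-214.5534   65.1352   18.8356] ang [ 0.  0. -0.]
[[ 0.5576 -0.0263  0.156 ]
 [ 0.7109 -0.012   0.156 ]
 [ 0.5428  0.133   0.156 ]
 [ 0.6961  0.1473  0.156 ]]
[[-0.0171  0.0194]
 [ 0.1293  0.067 ]
 [-0.0666  0.1716]
 [ 0.0799  0.2192]]
-84.7 38 [0.6006 0.0144 0.2242] slide [-257.6348   34.151     6.6004] ang [-22.1954  30.8441   0.0435]
[[ 0.5599 -0.0222  0.1125]
 [ 0.7039 -0.0243  0.1669]
 [ 0.5313  0.1129  0.1932]
 [ 0.6754  0.1109  0.2476]]
[[-0.0158  0.0239]
 [ 0.1252  0.0536]
 [-0.0733  0.1495]
 [ 0.0677  0.1792]]
-102 0 [0.6499 0.0414 0.212 ] slide [-235.9924   85.9818   18.8623] ang [-0.0074 -0.0298 17.3   ]
[[ 0.5579 -0.0209  0.156 ]
 [ 0.7085 -0.0529  0.156 ]
 [ 0.5912  0.1356  0.156 ]
 [ 0.7418  0.1036  0.156 ]]
[[-0.018   0.0248]
 [ 0.136   0.0267]
 [-0.02    0.1848]
 [ 0.134   0.1866]]
-102 38 [0.611  0.0052 0.2242] slide [-267.9045   43.5874    6.6122] ang [-26.6872  27.2268  16.6947]
[[ 0.5613 -0.0177  0.1125]
 [ 0.6982 -0.0625  0.1669]
 [ 0.5742  0.1199  0.1932]
 [ 0.7112  0.0751  0.2476]]
[[-0.0154  0.0286]
 [ 0.1281  0.015 ]
 [-0.033   0.1657]
 [ 0.1104  0.1521]]
```

{"name": "jog_arm", "arguments": {"moves": [{"fingers":1,"slide":[-4,1,0],"angular":[0,0,0]},{"fingers":1,"slide":[-12,4,0],"angular":[0,0,0]},{"fingers":1,"slide":[-24,7,0],"angular":[0,0,0]},{"fingers":1,"slide":[-40,12,0],"angular":[0,0,0]},{"fingers":1,"slide":[-60,18,0],"angular":[0,0,0]},{"fingers":1,"slide":[-84,25,0],"angular":[0,0,0]},{"fingers":1,"slide":[-108,32,0],"angular":[0,0,0]},{"fingers":1,"slide":[-132,40,0],"angular":[0,0,0]},{"fingers":1,"slide":[-156,47,0],"angular":[0,0,0]},{"fingers":1,"slide":[-176,53,0],"angular":[0,0,0]}]}}

```text
clock: 6.43
tcp_pos: [0.6106, 0.0943, 0.2282]
orientation: [-0.0, 0.67, 0.743, -0.001]
wrist_force: [0.1, 1.1, -4.5]
finger_gap: 0.0117
grip_force: 58.7
```

{"name": "jog_arm", "arguments": {"moves": [{"fingers":1,"slide":[-16,5,0],"angular":[0,0,0]},{"fingers":1,"slide":[-28,8,0],"angular":[0,0,0]},{"fingers":1,"slide":[-36,11,0],"angular":[0,0,0]},{"fingers":1,"slide":[-40,12,0],"angular":[0,0,0]},{"fingers":1,"slide":[-40,12,0],"angular":[0,0,0]},{"fingers":1,"slide":[-40,12,0],"angular":[0,0,0]}]}}

```text
clock: 6.93
tcp_pos: [0.6262, 0.0593, 0.2293]
orientation: [-0.0, 0.669, 0.743, -0.0]
wrist_force: [0.2, -0.5, -4.0]
finger_gap: 0.0112
grip_force: 58.7
```

Run:
```python
from plan import *
W=read_camera("wrist");save(W,"w2");print(s["clock"])
for tilt,z in((6,.155),(12,.15),(24,.135),(38,.122)):
    a=plan(-84.7,tilt,0,.025,z);print(tilt,a[0],'slide',a[1],'ang',a[2])
```

```text
[0.6262 0.0593 0.2293] [[-0.1055  0.9944 -0.0007]
 [ 0.9944  0.1055  0.0005]
 [ 0.0006 -0.0006 -1.    ]] [ 0.2425 -0.5183 -4.0072] 0.01118497396687848 [-0.0333  0.4246  0.1765  1.3233  0.0005  1.4318]
6.9333
6 [0.6239 0.0553 0.2171] slide [-3.7653 -2.7538 12.1937] ang [-3.506   4.8691 -0.0049]
12 [0.6204 0.0492 0.2215] slide [-9.4458 -6.8486  7.7706] ang [-7.0121  9.7381 -0.0098]
24 [0.6121 0.0347 0.2229] slide [-23.0448 -16.6422   6.3698] ang [-14.0242  19.4762  -0.0197]
38 [0.6005 0.0144 0.2242] slide [-41.9839 -30.2808   5.133 ] ang [-22.2049  30.8373  -0.0311]
```

View pics/w2.png

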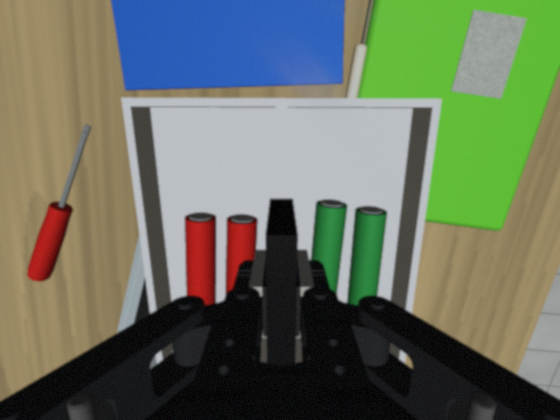

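{"name": "jog_arm", "arguments": {"moves": [{"fingers":1,"slide":[0,0,0],"angular":[-4,0,0]},{"fingers":1,"slide":[0,0,0],"angular":[-6,0,0]},{"fingers":1,"slide":[0,0,0],"angular":[-6,0,0]},{"fingers":1,"slide":[0,0,2],"angular":[-6,0,0]},{"fingers":1,"slide":[-3,-3,5],"angular":[-8,5,0]},{"fingers":1,"slide":[-9,-7,6],"angular":[-11,10,0]},{"fingers":1,"slide":[-17,-12,6],"angular":[-14,16,0]},{"fingers":1,"slide":[-26,-19,6],"angular":[-17,22,0]},{"fingers":1,"slide":[-36,-26,6],"angular":[-20,27,0]},{"fingers":1,"slide":[-42,-30,5],"angular":[-22,31,0]}]}}

```text
clock: 7.82
tcp_pos: [0.6005, 0.0126, 0.2244]
orientation: [-0.072, 0.633, 0.702, 0.319]
wrist_force: [-0.4, 0.1, -4.1]
finger_gap: 0.0113
grip_force: 59.8
```

{"name": "jog_arm", "arguments": {"moves": [{"fingers":1,"slide":[0,0,0],"angular":[0,0,0]},{"fingers":1,"slide":[0,0,0],"angular":[0,0,0]},{"fingers":1,"slide":[0,0,0],"angular":[0,0,0]},{"fingers":1,"slide":[0,0,0],"angular":[0,0,0]},{"fingers":1,"slide":[0,0,0],"angular":[0,0,0]},{"fingers":1,"slide":[0,0,0],"angular":[0,0,0]},{"fingers":1,"slide":[0,0,0],"angular":[0,0,0]},{"fingers":1,"slide":[0,0,0],"angular":[0,0,0]},{"fingers":1,"slide":[0,0,0],"angular":[0,0,0]},{"fingers":1,"slide":[0,0,0],"angular":[0,0,0]}]}}

```text
clock: 8.65
tcp_pos: [0.6011, 0.0142, 0.2246]
orientation: [-0.071, 0.632, 0.703, 0.318]
wrist_force: [0.0, -0.8, -3.7]
finger_gap: 0.0115
grip_force: 59.9
```

{"name": "jog_arm", "arguments": {"moves": [{"fingers":1,"slide":[0,0,0],"angular":[0,0,0]},{"fingers":1,"slide":[0,0,0],"angular":[0,0,0]},{"fingers":1,"slide":[0,0,0],"angular":[0,0,0]},{"fingers":1,"slide":[0,0,0],"angular":[0,0,0]},{"fingers":1,"slide":[0,0,0],"angular":[0,0,0]},{"fingers":1,"slide":[0,0,0],"angular":[0,0,0]},{"fingers":1,"slide":[0,0,0],"angular":[0,0,0]},{"fingers":1,"slide":[0,0,0],"angular":[0,0,0]}]}}

```text
clock: 9.32
tcp_pos: [0.6011, 0.014, 0.2245]
orientation: [-0.071, 0.632, 0.703, 0.318]
wrist_force: [0.3, 0.4, -3.9]
finger_gap: 0.0111
grip_force: 59.9
```

Run:
```python
from plan import *
W=read_camera("wrist");t=read_camera("scene")
cv2.imwrite("pics/c3.png",np.hstack([cv2.resize(W["color"],(400,300)),cv2.resize(t["color"][60:360,150:550],(400,300))])[:,:,::-1])
Rt=Rw*rel.inv() if 0 else Rw.as_matrix(); print(np.degrees(np.arccos(-Rt[2,2])))
```

```text
[0.6011 0.014  0.2245] [[-0.1899  0.9343  0.3016]
 [ 0.8436 -0.0019  0.537 ]
 [ 0.5023  0.3564 -0.7878]] [ 0.2596  0.351  -3.9329] 0.011084460694778555 [-0.419   0.2515 -0.2366  1.0104  0.6602  1.0713]
38.01824810749966
```

View pics/c3.png

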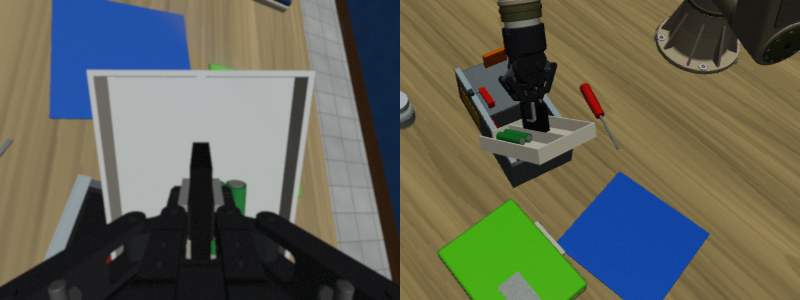

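Run:
```python
from plan import *
W=read_camera("wrist");t=read_camera("top")
a=cv2.resize(W["color"][230:420,80:260],(400,422));b=cv2.resize(t["color"][150:270,240:354],(400,422),interpolation=cv2.INTER_CUBIC)
cv2.imwrite("pics/c4.png",cv2.convertScaleAbs(np.hstack([a,b])[:,:,::-1],alpha=1.8))
for n,p in(("w",W),("t",t)):
  for k in("red1","green1"): print(n,k,[(np.round(l["point"]),round(l["p"],2)) for l in look_for(k,p)])
```

```text
[0.6011 0.014  0.2245] [[-0.1899  0.9343  0.3016]
 [ 0.8436 -0.0019  0.537 ]
 [ 0.5023  0.3564 -0.7878]] [ 0.7853 -0.1875 -4.1095] 0.011007623942922458 [-0.4189  0.2514 -0.2366  1.0104  0.6602  1.0713]
w red1 [(array([154., 358.]), 0.61)]
w green1 [(array([334., 266.]), 0.73), (array([277., 195.]), 0.65), (array([302., 342.]), 0.46)]
t red1 []
t green1 [(array([269., 189.]), 0.56)]
```

View pics/c4.png

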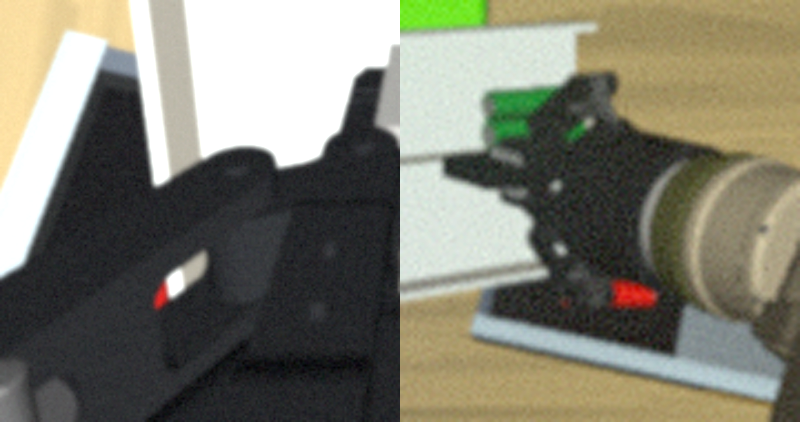

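Run:
```python
from plan import *
t=read_camera("top")
M=np.linalg.inv(np.array(t["world_from_camera"]));f=210/np.tan(np.radians(t["fovy"])/2)
Rt=Rw*rel.inv()
Rt=plan(-84.7,38,0,.025,.122)[4]
g=np.array([.5755,-.0246,.122])
def pr(w): c=M[:3,:3]@w+M[:3,3]; u=np.array([c[0]/c[2]*f+t["cx"],c[1]/c[2]*f+t["cy"]]);return u,((u-[240,150])*[400/114,422/120]+[400,0]).round()
for y in(.014,0,-.014):
  for x in(-.06,0,.03): print(x,y,pr(g+Rt.apply([x,y,.009]))[1])
hsv=cv2.cvtColor(t["color"],cv2.COLOR_RGB2HSV)
mk=((hsv[...,0]<8)|(hsv[...,0]>172))&(hsv[...,1]>140)&(hsv[...,2]>60)
n,_,st,ce=cv2.connectedComponentsWithStats(mk.astype(np.uint8));print(st[1:],ce[1:])
print(atz(t,(305.5,234),.015),atz(t,(305.5,234),.12))
```

```text
[0.6011 0.0141 0.2245] [[-0.19    0.9343  0.3016]
 [ 0.8436 -0.0018  0.537 ]
 [ 0.5023  0.3565 -0.7878]] [ 0.1029 -0.8315 -3.191 ] 0.011243184374132829 [-0.4189  0.2515 -0.2366  1.0104  0.6602  1.0712]
-0.06 0.014 [502. 226.]
0 0.014 [582. 215.]
0.03 0.014 [619. 210.]
-0.06 0 [502. 248.]
0 0 [581. 236.]
0.03 0 [619. 231.]
-0.06 -0.014 [501. 270.]
0 -0.014 [581. 257.]
0.03 -0.014 [618. 251.]
[[301 230  12   7  73]
 [277 297  39  21 345]] [[305.9178 233.3014]
 [296.2087 307.1594]]
[ 0.5436 -0.0687  0.015 ] [ 0.5353 -0.0608  0.12  ]
```

{"name": "jog_arm", "arguments": {"moves": [{"fingers":1,"slide":[3,2,2],"angular":[2,-3,0]},{"fingers":1,"slide":[8,5,6],"angular":[5,-7,0]},{"fingers":1,"slide":[14,10,11],"angular":[9,-12.5,0]},{"fingers":1,"slide":[20,14,15],"angular":[13,-18,0]},{"fingers":1,"slide":[27,18,20],"angular":[17,-24,0]},{"fingers":1,"slide":[32,22,25],"angular":[20,-28,0]},{"fingers":1,"slide":[36,25,28],"angular":[22,-31,0]},{"fingers":1,"slide":[36,25,28],"angular":[22,-31,0]},{"fingers":1,"slide":[36,25,28],"angular":[22,-31,0]}]}}

```text
clock: 10.52
tcp_pos: [0.6265, 0.061, 0.2287]
orientation: [-0.001, 0.668, 0.744, 0.001]
wrist_force: [-0.9, -0.1, -4.7]
finger_gap: 0.0113
grip_force: 59.9
```

Run:
```python
from plan import *
W=read_camera("wrist");t=read_camera("top")
b=cv2.resize(t["color"][150:270,200:344],(400,333),interpolation=cv2.INTER_CUBIC)
cv2.imwrite("pics/c5.png",cv2.convertScaleAbs(np.hstack([cv2.resize(W["color"],(400,333)),b])[:,:,::-1],alpha=1.5))
for n,p in(("w",W),("t",t)):
  for k in("red1","green1"): print(n,k,[(np.round(l["point"]),round(l["p"],2)) for l in look_for(k,p)])
```

```text
[0.6265 0.061  0.2287] [[-0.1077  0.9942 -0.0002]
 [ 0.9942  0.1077  0.0021]
 [ 0.0021  0.     -1.    ]] [-0.8913 -0.0995 -4.6723] 0.011294308145093227 [-0.0313  0.4251  0.1758  1.3219  0.0021  1.4316]
w red1 []
w green1 [(array([310., 257.]), 0.77), (array([337., 267.]), 0.61)]
t red1 [(array([300., 233.]), 0.73), (array([322., 209.]), 0.63)]
t green1 [(array([274., 182.]), 0.51), (array([276., 167.]), 0.43)]
```

View pics/c5.png

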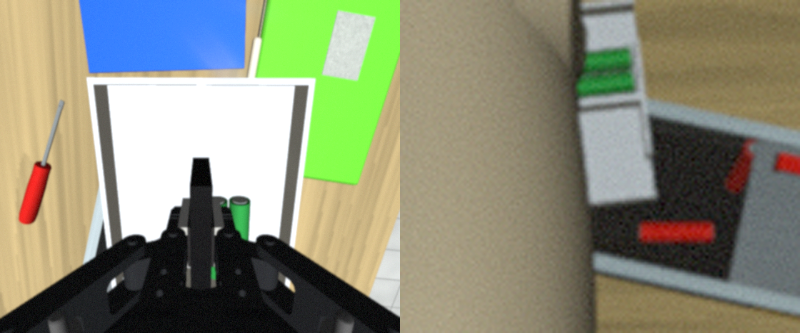

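{"name": "jog_arm", "arguments": {"moves": [{"fingers":1,"slide":[4,-1,0],"angular":[0,0,0]},{"fingers":1,"slide":[12,-4,0],"angular":[0,0,0]},{"fingers":1,"slide":[24,-7,0],"angular":[0,0,0]},{"fingers":1,"slide":[40,-12,0],"angular":[0,0,0]},{"fingers":1,"slide":[60,-18,0],"angular":[0,0,0]},{"fingers":1,"slide":[84,-25,0],"angular":[0,0,0]},{"fingers":1,"slide":[108,-32,0],"angular":[0,0,0]},{"fingers":1,"slide":[132,-39,0],"angular":[0,0,0]},{"fingers":1,"slide":[156,-46,0],"angular":[0,0,0]},{"fingers":1,"slide":[176,-52,0],"angular":[0,0,0]}]}}

```text
clock: 11.65
tcp_pos: [0.5542, 0.2315, 0.2297]
orientation: [-0.0, 0.668, 0.744, 0.0]
wrist_force: [-0.1, -0.5, -3.3]
finger_gap: 0.0111
grip_force: 59.8
```

{"name": "jog_arm", "arguments": {"moves": [{"fingers":1,"slide":[16,-4,0],"angular":[0,0,0]},{"fingers":1,"slide":[28,-8,0],"angular":[0,0,0]},{"fingers":1,"slide":[36,-10,0],"angular":[0,0,0]},{"fingers":1,"slide":[38,-11,0],"angular":[0,0,0]},{"fingers":1,"slide":[38,-11,15],"angular":[0,0,0]},{"fingers":1,"slide":[38,-11,40],"angular":[0,0,0]},{"fingers":1,"slide":[38,-11,70],"angular":[0,0,0]},{"fingers":1,"slide":[38,-11,100],"angular":[0,0,0]},{"fingers":1,"slide":[38,-11,125],"angular":[0,0,0]},{"fingers":1,"slide":[38,-11,145],"angular":[0,0,0]}]}}

```text
clock: 12.48
tcp_pos: [0.5402, 0.2644, 0.0821]
orientation: [-0.0, 0.669, 0.743, -0.001]
wrist_force: [-0.4, 0.7, -4.4]
finger_gap: 0.0115
grip_force: 59.8
```

{"name": "jog_arm", "arguments": {"moves": [{"fingers":1,"slide":[0,0,5],"angular":[0,0,0]},{"fingers":1,"slide":[0,0,10],"angular":[0,0,0]},{"fingers":1,"slide":[0,0,13],"angular":[0,0,0]},{"fingers":1,"slide":[0,0,15],"angular":[0,0,0]},{"fingers":1,"slide":[0,0,15],"angular":[0,0,0]},{"fingers":1,"slide":[0,0,15],"angular":[0,0,0]}]}}

```text
clock: 12.98
tcp_pos: [0.5418, 0.2658, 0.0707]
orientation: [0.001, 0.669, 0.743, 0.001]
wrist_force: [0.2, -0.2, -3.9]
finger_gap: 0.0113
grip_force: 59.8
```

Still about 9 mm above the placing height (0.0612). Lower gently.

{"name": "jog_arm", "arguments": {"moves": [{"fingers":1,"slide":[0,0,3],"angular":[0,0,0]},{"fingers":1,"slide":[0,0,6],"angular":[0,0,0]},{"fingers":1,"slide":[0,0,8.5],"angular":[0,0,0]},{"fingers":1,"slide":[0,0,9.5],"angular":[0,0,0]},{"fingers":1,"slide":[0,0,9.5],"angular":[0,0,0]},{"fingers":1,"slide":[0,0,9.5],"angular":[0,0,0]}]}}

```text
clock: 13.48
tcp_pos: [0.5412, 0.2658, 0.0612]
orientation: [0.0, 0.669, 0.743, 0.001]
wrist_force: [-3.9, -1.2, 5.4]
finger_gap: 0.0112
grip_force: 61.1
```

Contact: the force has turned upward (+5.4 N). Releasing and rising.

{"name": "jog_arm", "arguments": {"moves": [{"fingers":0.75,"slide":[0,0,0],"angular":[0,0,0]},{"fingers":0.5,"slide":[0,0,0],"angular":[0,0,0]},{"fingers":0.3,"slide":[0,0,0],"angular":[0,0,0]},{"fingers":0.3,"slide":[0,0,0],"angular":[0,0,0]},{"fingers":0.3,"slide":[0,0,-15],"angular":[0,0,0]},{"fingers":0.3,"slide":[0,0,-50],"angular":[0,0,0]},{"fingers":0.3,"slide":[0,0,-90],"angular":[0,0,0]},{"fingers":0.3,"slide":[0,0,-130],"angular":[0,0,0]},{"fingers":0.3,"slide":[0,0,-160],"angular":[0,0,0]},{"fingers":0.3,"slide":[0,0,-160],"angular":[0,0,0]}]}}

```text
clock: 14.32
tcp_pos: [0.5442, 0.2668, 0.2277]
orientation: [0.003, 0.669, 0.743, 0.005]
wrist_force: [0.2, 0.4, 0.5]
finger_gap: 0.0598
grip_force: 0.0
```

Run:
```python
from h import *
np.set_printoptions(precision=4,suppress=True)
s=get_state();print(s["tcp_pos"],quat(s).as_matrix(),s["joint_pos"])
W=read_camera("wrist");t=read_camera("top");S=read_camera("scene")
cv2.imwrite("pics/c6.png",np.hstack([cv2.resize(W["color"],(400,300)),cv2.resize(t["color"][140:290,250:450],(400,300),interpolation=cv2.INTER_CUBIC)])[:,:,::-1])
r=[]
for n,p in(("t",t),("s",S)):
  l=tip_of("gate_tab",p)[0];print(n,l,atz(p,l["point"],.117));r.append(ray(p,l["point"]))
print(tri(r))
# orange blob
hsv=cv2.cvtColor(t["color"],cv2.COLOR_RGB2HSV);mk=(hsv[...,0]>8)&(hsv[...,0]<18)&(hsv[...,1]>180)&(hsv[...,2]>90)
mk[:,:360]=0;ys,xs=np.nonzero(mk);b=cv2.boxPoints(cv2.minAreaRect(np.c_[xs,ys].astype(np.float32)));print(len(xs),b,[atz(t,q,.135)[:2] for q in b])
```

```text
[0.5442 0.2668 0.2277] [[-0.1054  0.9944  0.0116]
 [ 0.9944  0.1053  0.0039]
 [ 0.0027  0.012  -0.9999]] [0.3233 0.3681 0.0885 1.2789 0.0001 1.7886]
t {'point': [377.8, 245.0], 'p': 0.57} [ 0.5098 -0.2244  0.117 ]
s {'point': [247.0, 116.2], 'p': 0.81} [ 0.5033 -0.2281  0.117 ]
[ 0.5089 -0.2214  0.1265]
90 [[378.1443 256.849 ]
 [382.2617 233.5168]
 [386.0268 234.1812]
 [381.9094 257.5135]] [array([ 0.4827, -0.2194]), array([ 0.5343, -0.2307]), array([ 0.5328, -0.239 ]), array([ 0.4813, -0.2277])]
```

View pics/c6.png

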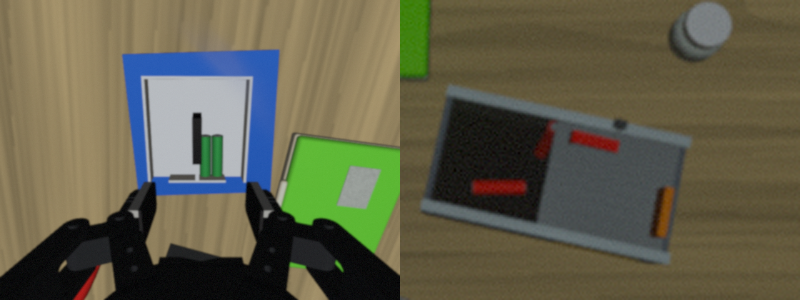

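The tray is level on the mat with both greens in it, and both reds are in the bin (right half: (498,187) and (543,140)). Next: pinch the gate tab.

{"name": "jog_arm", "arguments": {"moves": [{"fingers":0.2,"slide":[-489,-88,0],"angular":[0,0,-71.6]},{"fingers":0.2,"slide":[-489,-88,0],"angular":[0,0,-71.6]},{"fingers":0.2,"slide":[-489,-88,0],"angular":[0,0,-71.6]},{"fingers":0.2,"slide":[-489,-88,0],"angular":[0,0,-71.6]},{"fingers":0.2,"slide":[-489,-88,0],"angular":[0,0,-71.6]},{"fingers":0.2,"slide":[-489,-88,0],"angular":[0,0,-71.6]},{"fingers":0.2,"slide":[-489,-88,0],"angular":[0,0,-71.6]},{"fingers":0.2,"slide":[-489,-88,0],"angular":[0,0,-71.6]},{"fingers":0.2,"slide":[-489,-88,0],"angular":[0,0,-71.6]},{"fingers":0.2,"slide":[-489,-88,0],"angular":[0,0,-71.6]}]}}

```text
clock: 15.4
tcp_pos: [0.5126, -0.1149, 0.2182]
orientation: [-0.002, 0.159, 0.987, 0.0]
wrist_force: [0.5, -0.3, -0.4]
finger_gap: 0.0681
grip_force: 0.0
```

{"name": "jog_arm", "arguments": {"moves": [{"fingers":0.2,"slide":[0,0,0],"angular":[0,0,0]},{"fingers":0.2,"slide":[0,0,0],"angular":[0,0,0]}]}}

```text
clock: 15.57
tcp_pos: [0.5129, -0.1152, 0.2182]
orientation: [-0.002, 0.165, 0.986, 0.0]
wrist_force: [-0.0, 0.4, 0.5]
finger_gap: 0.0684
grip_force: 0.0
```

Run:
```python
from h import *
np.set_printoptions(precision=4,suppress=True)
s=get_state();M=quat(s).as_matrix();print(s["clock"],s["tcp_pos"],M,np.degrees(np.arctan2(M[1,1],M[0,1])))
a=np.radians(77.65);tgt=np.array([.508,-.229,.122]);print("to tab, tool mm",M.T@(tgt-s["tcp_pos"])*1000)
W=read_camera("wrist");T=np.eye(4);T[:3,:3]=M;T[:3,3]=s["tcp_pos"];T=T@np.array(W["tool_from_camera"])
for l in tip_of("gate_tab",W)[:2]: print(l,atz(W,l["point"],.117,T))
```

```text
15.5667 [ 0.5129 -0.1152  0.2182] [[-0.9457  0.3251 -0.0029]
 [ 0.3251  0.9457  0.0014]
 [ 0.0032  0.0004 -1.    ]] 71.02872081502896
to tab, tool mm [ -32.6394 -109.2966   96.0338]
{'point': [141.1, 252.6], 'p': 0.83} [ 0.5086 -0.233   0.117 ]
{'point': [307.7, 263.9], 'p': 0.62} [ 0.5613 -0.1102  0.117 ]
```

{"name": "jog_arm", "arguments": {"moves": [{"fingers":0.2,"slide":[-12,-38,20],"angular":[0,0,-3]},{"fingers":0.2,"slide":[-24,-76,40],"angular":[0,0,-6.6]},{"fingers":0.2,"slide":[-32,-110,50],"angular":[0,0,-6.6]},{"fingers":0.2,"slide":[-32,-110,50],"angular":[0,0,-6.6]},{"fingers":0.2,"slide":[-32,-110,75],"angular":[0,0,-6.6]},{"fingers":0.2,"slide":[-32,-110,90],"angular":[0,0,-6.6]},{"fingers":0.2,"slide":[-32,-110,96],"angular":[0,0,-6.6]},{"fingers":0.5,"slide":[-32,-110,96],"angular":[0,0,-6.6]},{"fingers":0.8,"slide":[-32,-110,96],"angular":[0,0,-6.6]},{"fingers":1,"slide":[-32,-110,96],"angular":[0,0,-6.6]}], "squeeze": 30}}

```text
clock: 16.5
tcp_pos: [0.51, -0.2274, 0.1251]
orientation: [0.001, 0.105, 0.995, -0.0]
wrist_force: [0.4, 0.2, 0.2]
finger_gap: 0.0329
grip_force: 0.0
```

{"name": "jog_arm", "arguments": {"moves": [{"fingers":1,"slide":[0,0,0],"angular":[0,0,0]},{"fingers":1,"slide":[0,0,0],"angular":[0,0,0]},{"fingers":1,"slide":[0,0,0],"angular":[0,0,0]},{"fingers":1,"slide":[0,0,0],"angular":[0,0,0]},{"fingers":1,"slide":[0,0,0],"angular":[0,0,0]}]}}

```text
clock: 16.92
tcp_pos: [0.5099, -0.2287, 0.1253]
orientation: [0.001, 0.106, 0.994, -0.001]
wrist_force: [-0.0, -2.3, 6.9]
finger_gap: 0.0093
grip_force: 33.8
```

Run:
```python
from h import *
np.set_printoptions(precision=4,suppress=True)
s=get_state();M=quat(s).as_matrix();print(s["tcp_pos"],M,np.degrees(np.arctan2(M[1,1],M[0,1])))
a=np.radians(77.65);print("closing dir tool",M.T@[np.cos(a),np.sin(a),0])
```

```text
[ 0.5099 -0.2287  0.1253] [[-0.9777  0.21    0.0023]
 [ 0.21    0.9777 -0.0016]
 [-0.0026 -0.001  -1.    ]] 77.87759996549117
closing dir tool [-0.004  1.    -0.001]
```

{"name": "jog_arm", "arguments": {"moves": [{"fingers":1,"slide":[0,6,0],"angular":[0,0,0]},{"fingers":1,"slide":[0,18,0],"angular":[0,0,0]},{"fingers":1,"slide":[0,34,0],"angular":[0,0,0]},{"fingers":1,"slide":[0,50,0],"angular":[0,0,0]},{"fingers":1,"slide":[0,66,0],"angular":[0,0,0]},{"fingers":1,"slide":[0,82,0],"angular":[0,0,0]},{"fingers":1,"slide":[0,98,0],"angular":[0,0,0]},{"fingers":1,"slide":[0,110,0],"angular":[0,0,0]},{"fingers":1,"slide":[0,120,0],"angular":[0,0,0]},{"fingers":1,"slide":[0,126,0],"angular":[0,0,0]}]}}

```text
clock: 17.75
tcp_pos: [0.5376, -0.106, 0.1253]
orientation: [0.002, 0.106, 0.994, -0.002]
wrist_force: [2.3, -6.8, 2.0]
finger_gap: 0.0091
grip_force: 33.5
```

{"name": "jog_arm", "arguments": {"moves": [{"fingers":1,"slide":[0,3,0],"angular":[0,0,0]},{"fingers":1,"slide":[0,6,0],"angular":[0,0,0]},{"fingers":1,"slide":[0,9,0],"angular":[0,0,0]},{"fingers":1,"slide":[0,10,0],"angular":[0,0,0]},{"fingers":1,"slide":[0,10,0],"angular":[0,0,0]},{"fingers":1,"slide":[0,10,0],"angular":[0,0,0]}]}}

```text
clock: 18.25
tcp_pos: [0.5385, -0.1021, 0.1254]
orientation: [0.001, 0.108, 0.994, -0.007]
wrist_force: [-4.7, -24.8, 2.7]
finger_gap: 0.0093
grip_force: 34.1
```

Run:
```python
from h import *
np.set_printoptions(precision=4,suppress=True)
s=get_state();print(s["tcp_pos"],s["wrist_force"])
t=read_camera("top");S=read_camera("scene")
cv2.imwrite("pics/c7.png",np.hstack([cv2.resize(S["color"][80:260,170:350],(400,400),interpolation=cv2.INTER_CUBIC),cv2.resize(t["color"][160:290,255:385],(400,400),interpolation=cv2.INTER_CUBIC)])[:,:,::-1])
r=[]
for p in(t,S):
  L=tip_of("catch_nose",p)[:1]
  for l in L: print(l,atz(p,l["point"],.11)); r.append(ray(p,l["point"]))
if len(r)==2: print(tri(r))
```

```text
[ 0.5385 -0.1021  0.1254] [ -4.665  -24.7639   2.6775]
{'point': [371.5, 253.3], 'p': 0.58} [0.5455 0.2067 0.11  ]
```

View pics/c7.png

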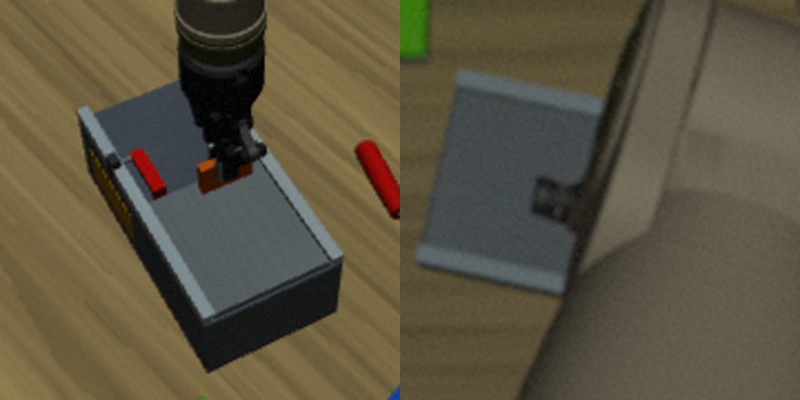

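{"name": "jog_arm", "arguments": {"moves": [{"fingers":0.8,"slide":[0,0,0],"angular":[0,0,0]},{"fingers":0.6,"slide":[0,0,0],"angular":[0,0,0]},{"fingers":0.6,"slide":[0,0,0],"angular":[0,0,0]},{"fingers":0.6,"slide":[0,0,0],"angular":[0,0,0]},{"fingers":0.6,"slide":[0,0,-20],"angular":[0,0,0]},{"fingers":0.6,"slide":[0,0,-60],"angular":[0,0,0]},{"fingers":0.6,"slide":[30,-20,-90],"angular":[0,0,0]},{"fingers":0.6,"slide":[60,-50,-110],"angular":[0,0,0]},{"fingers":0.6,"slide":[90,-70,-120],"angular":[0,0,0]},{"fingers":0.6,"slide":[120,-90,-120],"angular":[0,0,0]}]}}

```text
clock: 19.28
tcp_pos: [0.4017, -0.1583, 0.2464]
orientation: [0.002, 0.104, 0.995, -0.001]
wrist_force: [-0.1, -1.6, 0.2]
finger_gap: 0.0341
grip_force: 0.0
```

Run:
```python
from h import *
np.set_printoptions(precision=4,suppress=True)
s=get_state();print(s["clock"],s["tcp_pos"],s["wrist_force"])
t=read_camera("top");S=read_camera("scene");W=read_camera("wrist")
M=quat(s).as_matrix();T=np.eye(4);T[:3,:3]=M;T[:3,3]=s["tcp_pos"];T=T@np.array(W["tool_from_camera"])
for nm,z in(("catch_nose",.11),("gate_tab",.117)):
  r=[]
  for n,p,TT in(("t",t,None),("s",S,None),("w",W,T)):
    for l in tip_of(nm,p)[:1]: print(nm,n,l,atz(p,l["point"],z,TT)); r.append(ray(p,l["point"],TT))
  if len(r)>1: print(tri(r))
cv2.imwrite("pics/c8.png",np.hstack([cv2.resize(S["color"][100:220,190:310],(400,400),interpolation=cv2.INTER_CUBIC),cv2.resize(W["color"],(400,400))])[:,:,::-1])
```

```text
19.2833 [ 0.4017 -0.1583  0.2464] [-0.0684 -1.5743  0.151 ]
catch_nose t {'point': [334.2, 208.7], 'p': 0.48} [ 0.5943 -0.1288  0.11  ]
catch_nose s {'point': [240.3, 165.6], 'p': 0.66} [ 0.6026 -0.1296  0.11  ]
[ 0.5975 -0.1323  0.1019]
gate_tab t {'point': [320.4, 233.4], 'p': 0.78} [ 0.5367 -0.0949  0.117 ]
gate_tab s {'point': [273.2, 153.0], 'p': 0.68} [ 0.5293 -0.1045  0.117 ]
[ 0.5363 -0.0941  0.1319]
```

View pics/c8.png

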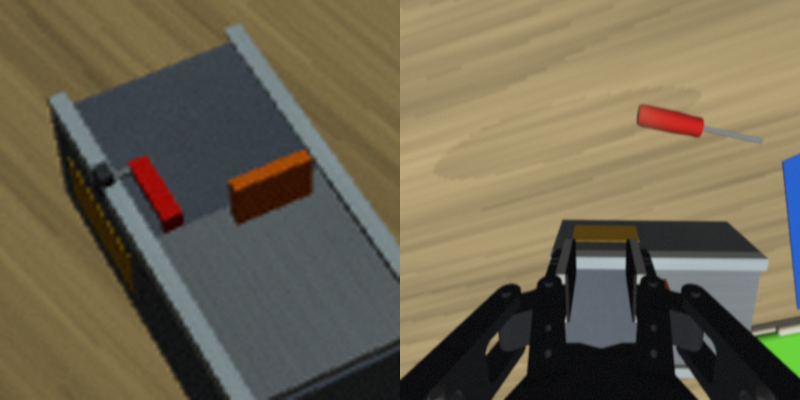

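Run:
```python
from h import *
def blob(im,x0,x1,y0,y1):
    c=im[y0:y1,x0:x1].astype(float);w=np.clip(c[...,0]-1.8*np.maximum(c[...,1],c[...,2])-10,0,None)
    w[(c[...,1]>c[...,0]*.22)&(c[...,1]>c[...,2]*1.6)]=0
    m=w>8;ys,xs=np.nonzero(m);return m.sum(),(w*np.arange(x0,x1)).sum()/w.sum(),(w*np.arange(y0,y1)[:,None]).sum()/w.sum(),xs.min()+x0,xs.max()+x0,ys.min()+y0,ys.max()+y0
S=read_camera("scene");t=read_camera("top")
a=cv2.imread("pics/scene0.png")[:,:,::-1];b=cv2.imread("pics/top0.png")[:,:,::-1]
for im in(a,S["color"]): print("scene",np.round(blob(im,222,250,140,175),2))
for im in(b,t["color"]): print("top",np.round(blob(im,325,370,195,222),2))
M=np.linalg.inv(np.array(S["world_from_camera"]));f=210/np.tan(np.radians(S["fovy"])/2)
def pr(w): c=M[:3,:3]@w+M[:3,3]; return np.array([c[0]/c[2]*f+S["cx"],c[1]/c[2]*f+S["cy"]])
for z in(.110,.103): print(pr(np.array([.597,-.131,z])))
cv2.imwrite("pics/c9.png",np.hstack([cv2.resize(i[130:190,210:290],(400,300),interpolation=cv2.INTER_CUBIC) for i in(a,S["color"])])[:,:,::-1])
```

```text
scene [147.   236.18 155.66 229.   244.   147.   167.  ]
scene [154.   236.25 156.47 229.   244.   147.   168.  ]
top [134.   346.74 210.22 335.   358.   206.   215.  ]
top [141.   346.54 210.41 335.   358.   206.   215.  ]
[241.91703584 163.86949222]
[242.1376659  165.82835915]
```

View pics/c9.png

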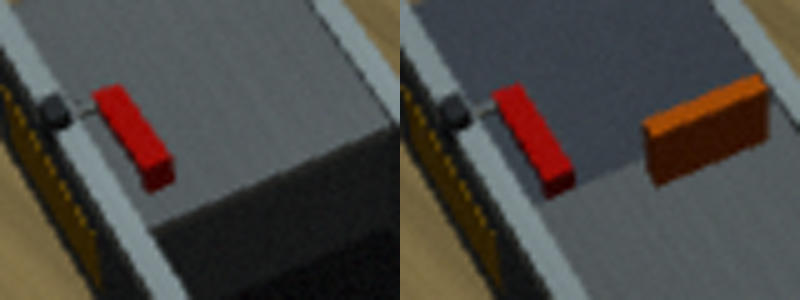

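The nose dropped about 2 px, which matches the 7 mm expected when the catch falls. The gate is shut against its stop and the robot is clear, so I'm handing in.

```bash
python3 -c "
from workcell import *
print(hand_in())"
```

```text
the job is handed in; nothing more can be done
None
```

The job is handed in: both red cells are in the box, both greens are in the tray level on the mat, and the gate is shut with the catch down (judged from a drop of about 2 px in the scene camera).

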